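# Put the shielding can over the field probe

## Robot

A 7-joint arm with a two-finger parallel gripper is mounted at the origin on a cart in front of the work surface, level with it; the furniture and walls round the work are solid. World frame = base frame: x ahead of the robot, y to its left, z up, the work surface at z = 0. Lengths are in m, angles in rad, forces in N, time in s.
With the tool pointing down it reaches from about 0.35 to 0.9 m from the base axis. Payload 7.2 kg.
Tool frame: the origin (TCP) lies on the centre line of the jaws, within the pads' length; the fingertips stand 11 mm ahead of it and the grasp point (between the pads) lies 8 mm behind it (arm.finger_overhang is the distance from the TCP to the fingertips, in m); x points along the fingers, y is the direction in which the jaws open and shut, and the axes are right-handed (so a half turn about x gives the same grasp; the last joint's range is limited). The gripper opens to 88 mm and grips with 3 to 60 N. Pads are 20 mm wide; open, the fingers measure 115 mm over their backs; the gripper's body (75 mm by 178 mm) begins 61 mm behind the grasp point.
Start: joints at [-1.169, 0.411, -0.013, 1.596, 0.006, 1.134, -0.082], TCP at [0.283, 0.557, 0.234] pointing down, gripper open.
Joint ranges: [-2.95, 2.95], [-0.29, 1.99], [-1.47, 1.44], [0.14, 2.54], [-1.03, 4.17], [0.13, 1.85], [-2.86, 2.86]. Speed limits (rad/s): [2.39, 2.39, 3.01, 3.01, 3.14, 3.14, 3.14].

## Interface

Orientations are given as [roll, pitch, yaw] about the fixed x, y, z axes, in that order (R = Rz(yaw) Ry(pitch) Rx(roll)).
In Python, from station import arm gives the robot as it stands. Calls block until the motion is done:
- arm.move_pose(position, orientation): joint-space move of the TCP to a pose.
- arm.movel(position, rotation=None, v=0.15, threshold=None): straight line of the TCP; rotation=None keeps the orientation; v is the mean speed in m/s. With threshold (N) it stops when the force on the tool has changed by that much, and returns True; else False.
- arm.movej(angles): joint-space move.
- arm.set_gripper(opening): opening from 0.0 (shut) to 1.0 (fully open); the grip force is fixed at half the most; returns when the fingers have stopped.
- arm.hold(seconds).
- arm.ik(position, orientation): joint angles nearest the present ones, or None.
- arm.read_state(): the state.
- arm.get_image(name): name is "scene" or "top" or "wrist"; returns a dict with "color" (480x640x3 uint8, red, green, blue), "vfov" (degrees; the focal length in pixels is half the picture's height over the tangent of half this angle, whatever the lens; pixels are square), "cx", "cy" (the principal point, pixels), "eye" and "attitude" of the camera in the world; the wrist camera has in their place "tool_from_camera" (4x4, takes a point from camera to tool coordinates, whose origin is the TCP and whose axes are the tool frame's). Camera axes: x right, y up, looking along -z (the intrinsics and any distortion apply to the point x, -y, -z); pixel columns grow to the right and rows downward; lengths in m; the calibration is good to about 2 mm. A picture is of the moment at which its call begins: read the wrist's pose just before it. There is no depth.
A pose or a line that the arm cannot do raises arm.IKError and nothing moves.
- arm.finish_job(): hands the job in, once; it reports no verdict.
Trained networks look in the newest picture that a camera, given by its name, has taken for a name from the list of things; names that differ only in an ending like _2 or _b are one class to them, and where a whole thing is asked for, a point or a joint stands for the part that bears it (a point fixed in the world has none). Each returns a list of dicts, best first, with "p" (0 to 1); they miss things now and then, are a little off and sometimes report something else, mostly with a low value. They report only what shows in the picture. A call takes as long as a camera call. They do not tell look-alikes from the thing itself.
- arm.spot_in(camera, label): "pixel" ([column, row] in pixels, amid what is visible of it).
- arm.mark_of(camera, label): "pixel" ([column, row] in pixels: a listed point, or the origin of a listed thing).
The state is a dict: "t": time; "joints": joint angles; "qvel": joint speeds; "tau": joint torques, N m; "ee_pos": TCP position; "orientation": TCP orientation; "ft_force": force on the tool from outside, world axes, zero at the start; "ft_torque": the same for the moment, N m; "gripper_width": opening from 0.0 (shut) to 1.0 (fully open).
Only numpy, scipy, OpenCV 4.12 (cv2) and the standard library are available. Lean on these libraries where they do the work, as an engineer would, in place of code of your own. Each camera call takes 0.05 s, during which the arm holds its last target.

## Task

Before the zero check, cover the field probe with its shielding can: the square metal can stands mouth up on the table and must end mouth down over the upright post of the round stand, its rim fully down on the stand's foot, and be let go. Since it cannot be turned right over in one grip, first lay it on its side on the table and let go, then take it again another way. The shield is sensitive to knocks: never let it drop or topple, and leave the other things on the table where they are.

Things in the scene. Friction and masses are not known exactly. Their poses are not given: they have to be found in the camera images.
- can: Bare aluminium shielding can, square, 46 x 46 mm outside and 75 mm high, 3 mm walls and bottom (bore 40 x 40 mm, 72 mm deep), about 0.14 kg, loose. Starts standing on the table mouth up. Origin at the centre of the outer face of its closed end; its z axis points from the closed end to the mouth, x and y are square to its flat sides. Lying on a side, its middle line is 23 mm above the table and it does not roll
- can_mouth (a point): centre of the can's open mouth, in the plane of its rim, 75 mm from the closed end along the can's z axis
- stand: Probe stand, fixed to the table: a dark round foot 92 mm in diameter and 12 mm high, with one upright round grey post in its middle, 36 mm in diameter, 60 mm high above the foot (top 72 mm above the table), its last 14 mm domed to lead the can on. A short brass socket, 9 mm thick, sticks 14 mm out of the foot's side. Origin under the centre of the foot, z up along the post. Can and stand may change sides (left, right) from one start to the next
- post_foot (a point): on the post's axis at the top face of the foot, 12 mm above the table: the plane on which the can's rim rests when fully down
- weight_0: Bystander, loose, to be left alone: a brass slotted weight, disc 33 x 33 x 10 mm; origin at the centre of its underside
- weight_2: Bystander, loose, to be left alone: a brass slotted weight, disc 30 x 30 x 8 mm; origin at the centre of its underside
- bobbin: Bystander, loose, to be left alone: a small wound copper bobbin with black flanges, 31 x 31 x 24 mm; origin at the centre of its underside
- fuse_box: Bystander, loose, to be left alone: a small grey lidded box, 57 x 74 x 25 mm; origin at the centre of its underside
- hex_key: Bystander, loose, to be left alone: a black hex key, 27 x 80 x 4 mm; origin at the centre of its underside
- eraser: Bystander, loose, to be left alone: an eraser with a sleeve, 20 x 42 x 12 mm; origin at the centre of its underside
There are look-alikes about, which are no part of the job. Of the things that look like the stand, take the one that is farthest to the robot's right at the start.

How it is judged:
By the outcome, as a careful person would: the job done as asked, in the order asked, and still so for the second after the job is handed in, with the robot touching nothing.
It also fails if it takes over 67 s, if anything falls off the work surface, if the arm or the gripper's body presses on something with over 40 N, if the wrist force passes 120 N, or if a joint passes its speed limit or range.

## Working session

There is one attempt and no reset: what is moved stays moved. The work goes in short steps, each a Python script; the robot and the scene stay as the last script left them, time stands still between calls to the robot, and variables do not carry over. Pictures are saved under pics/ and viewed, and the job is handed in when it is done.

```bash
ls; mkdir -p pics; cat > h.py <<'E'
import numpy as np, cv2
from station import arm
from scipy.spatial.transform import Rotation as R
def save(n,fn):
    im=arm.get_image(n); cv2.imwrite('pics/'+fn,im['color'][:,:,::-1]); return im
E
python3 - <<'E'
from h import *
for n in ['scene','top']:
    im=save(n,n+'0.png'); print(n,{k:v for k,v in im.items() if k!='color'})
    for l in ['can','can_mouth','stand','post_foot','weight_0','bobbin','fuse_box','hex_key','eraser']:
        print(l,'mark',[(np.round(d['pixel'],1).tolist(),round(d['p'],2)) for d in arm.mark_of(n,l)])
s=arm.read_state();print(s)
E
```

```text
pics
scene {'vfov': 53.632352565126325, 'cx': 318.50357605823507, 'cy': 239.29317683665477, 'eye': array([-0.21076407, -0.29721222,  0.57879749]), 'attitude': array([ 1.03705605,  0.01067098, -1.08585729])}
can mark [([478.3, 334.1], 0.62)]
can_mouth mark [([490.7, 301.4], 0.94)]
stand mark [([290.2, 267.7], 0.9), ([230.3, 256.5], 0.87), ([211.1, 227.0], 0.64), ([317.6, 312.9], 0.6)]
post_foot mark [([227.1, 250.2], 0.87), ([290.2, 266.5], 0.84), ([212.7, 221.9], 0.71)]
weight_0 mark [([320.6, 316.3], 0.57), ([352.9, 245.7], 0.45)]
bobbin mark [([379.8, 260.2], 0.51), ([320.2, 313.3], 0.37)]
fuse_box mark [([479.3, 276.1], 0.58), ([388.3, 343.0], 0.41)]
hex_key mark [([387.2, 342.5], 0.72), ([480.2, 280.1], 0.57)]
eraser mark [([248.9, 304.4], 0.6), ([387.7, 344.7], 0.23)]
top {'vfov': 53.95269722251075, 'cx': 314.8087063905876, 'cy': 231.68974730582374, 'eye': array([0.33533463, 0.07509945, 1.1027047 ]), 'attitude': array([ 0.19690193,  0.02741693, -1.56281434])}
can mark [([464.0, 262.4], 0.64)]
can_mouth mark [([477.0, 255.4], 0.61), ([347.8, 292.1], 0.58)]
stand mark [([293.4, 24
[... 344 characters left out ...]
.42)]
eraser mark [([282.9, 308.2], 0.52)]
{'t': 1.0, 'joints': array([-1.16918747,  0.41110293, -0.01272168,  1.59617194,  0.0056059 ,
        1.13429672, -0.08218308]), 'qvel': array([ 0.00058089,  0.00077486,  0.0002753 , -0.00124191, -0.00043236,
        0.00071656, -0.00039338]), 'tau': array([ 1.26203162e-03, -5.87734509e+01,  6.41204193e-01, -2.91386551e+01,
       -5.37589006e-02,  1.04493721e-02,  2.02796389e-05]), 'ee_pos': array([0.28295492, 0.55730124, 0.23366305]), 'orientation': array([1.71157212, 1.5707395 , 1.24181174]), 'ft_force': array([ 0.44077536,  1.32259744, -0.241404  ]), 'ft_torque': array([ 0.02610814, -0.02418061,  0.01211537]), 'gripper_width': 0.9981588857776764}
```

View pics/scene0.png

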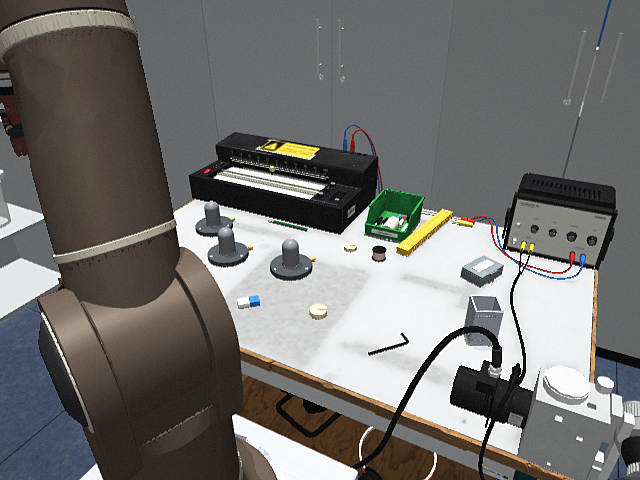

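View pics/top0.png

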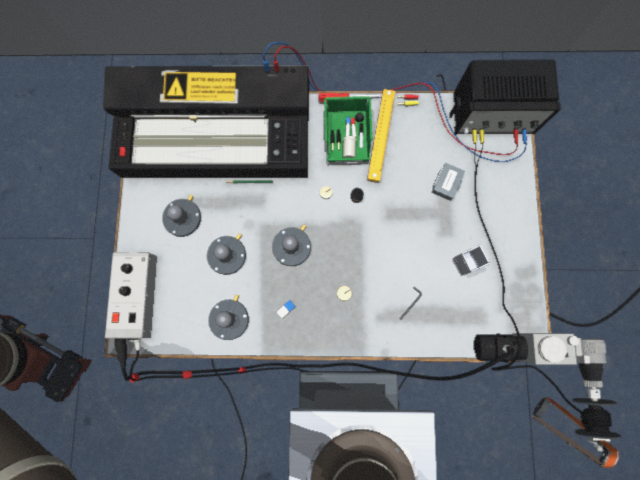

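```bash
cat >> h.py <<'E'
def cam(im):
    f=240/np.tan(np.radians(im['vfov'])/2); Rw=R.from_euler('xyz',im['attitude']).as_matrix(); return f,Rw,np.array(im['eye'])
def ray(im,px,z):
    f,Rw,e=cam(im); d=Rw@np.array([(px[0]-im['cx'])/f,-(px[1]-im['cy'])/f,-1]); return e+d*(z-e[2])/d[2]
def proj(im,P):
    f,Rw,e=cam(im); c=Rw.T@(np.array(P)-e); return np.array([im['cx']+f*c[0]/-c[2], im['cy']-f*c[1]/-c[2]])
E
python3 - <<'E'
from h import *
t=arm.get_image('top')
for n,p,z in [('can_mouth',(477,255.4),.075),('can',(464,262.4),0),('pf',(290.8,248.3),.012),('stand',(293.4,246.4),0),('fuse',(446,179),0),('hex',(408,304),0),('w0',(345,293),0),('w2',(326,192),0),('bob',(353,196),0),('st2',(228,257),0),('eraser',(283,308),0),('tableFR',(549,355),0),('tableFL',(115,357),0),('cable',(490,240),0),('cable2',(510,310),0),('cam',(490,347),.05),('st3',(229,321),.012),('greybox',(143,300),0)]:
    print(n,ray(t,p,z).round(3))
s=arm.get_image('scene')
for n,p,z in [('can_mouth',(490.7,301.4),.075),('can',(478,334),0),('pf',(290.2,266.5),.012)]: print(n,ray(s,p,z).round(3))
c=np.vstack([cv2.resize(t['color'][150:350,380:580],(600,600),interpolation=2)]);cv2.imwrite('pics/c1.png',c[:,:,::-1])
cv2.imwrite('pics/c2.png',cv2.resize(s['color'][220:420,420:620],(600,600),interpolation=2)[:,:,::-1])
cv2.imwrite('pics/c3.png',cv2.resize(t['color'][190:310,230:350],(600,600),interpolation=2)[:,:,::-1])
print(arm.read_state()['t'])
E
```

```text
can_mouth [ 0.488 -0.249  0.075]
can [ 0.483 -0.242  0.   ]
pf [0.513 0.163 0.012]
stand [0.519 0.158 0.   ]
fuse [ 0.686 -0.21   0.   ]
hex [ 0.386 -0.109  0.   ]
w0 [0.41  0.036 0.   ]
w2 [0.653 0.081 0.   ]
bob [0.643 0.015 0.   ]
st2 [0.493 0.313 0.   ]
eraser [0.375 0.179 0.   ]
tableFR [ 0.275 -0.419  0.   ]
tableFL [0.261 0.563 0.   ]
cable [ 0.536 -0.305  0.   ]
cable2 [ 0.374 -0.34   0.   ]
cam [ 0.293 -0.273  0.05 ]
st3 [0.344 0.301 0.012]
greybox [0.391 0.508 0.   ]
can_mouth [ 0.489 -0.253  0.075]
can [ 0.487 -0.244  0.   ]
pf [0.506 0.156 0.012]
1.1
```

View pics/c1.png

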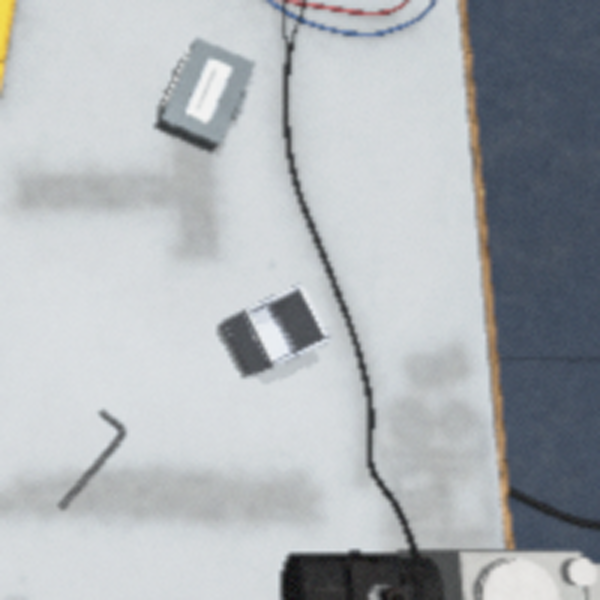

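View pics/c2.png

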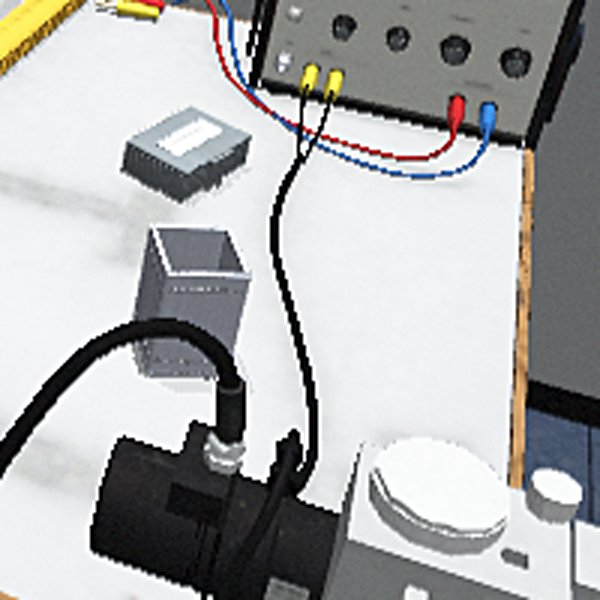

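View pics/c3.png

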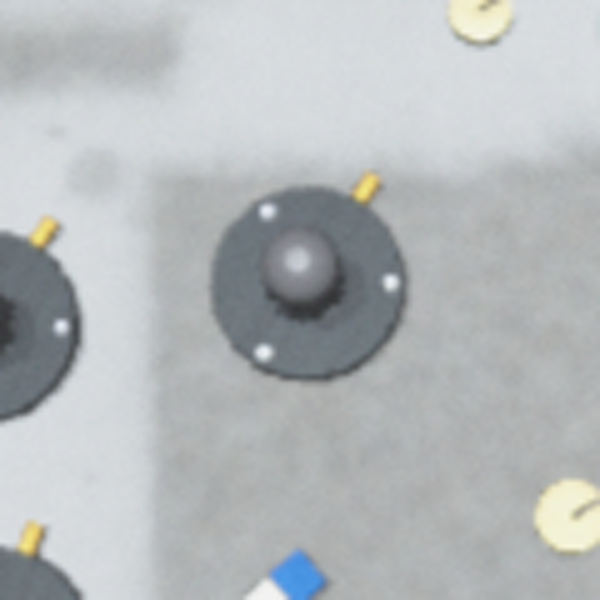

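```bash
cat >> h.py <<'E'
def az(a): a=np.radians(a); return np.array([np.cos(a),np.sin(a),0])
Z=np.array([0,0,1.])
def pose(grasp,tx,jaw):
    "TCP pos + rpy with grasp point (8 mm behind TCP) at grasp"
    tx=tx/np.linalg.norm(tx); jaw=jaw/np.linalg.norm(jaw)
    M=np.column_stack([tx,jaw,np.cross(tx,jaw)])
    import warnings; warnings.simplefilter('ignore')
    return (np.array(grasp)+.008*tx), R.from_matrix(M).as_euler('xyz')
def A(d,s): # tool dir d azimuth, s below horizontal
    r=np.radians(s); return az(d)*np.cos(r)-Z*np.sin(r)
E
python3 - <<'E'
from h import *
def t(name,g,tx,jaw):
    for sg in (1,-1):
        p,o=pose(g,tx,sg*jaw); q=arm.ik(p,o)
        print(name,sg,None if q is None else np.round(q,2).tolist())
C=np.array([.487,-.247,.05])
for d in (-64,26):
  for s in (0,10,20,30,40): t(f'grasp d{d} s{s}',C,A(d,s),az(d+90))
L=np.array([.52,-.07,.023])
for m in (180,220,140,-90):
  for s in (-20,-10,0,10,20,30): # tool = -Z cos s - m sin s
    r=np.radians(s); t(f'lie m{m} s{s}',L,-Z*np.cos(r)-az(m)*np.sin(r),az(m+90))
S=np.array([.515,.16,.067])
for h in (-20,0,20,40,60):
  for u in (0,10,20,30): t(f'fin h{h} u{u}',S,A(h,u),az(h+90))
E
```

```text
grasp d-64 s0 1 [-0.93, 1.47, 0.62, 2.33, 1.56, 0.85, -2.07]
grasp d-64 s0 -1 [-0.41, 1.22, 0.09, 2.3, 1.68, 1.52, 1.19]
grasp d-64 s10 1 [-0.86, 1.29, 0.62, 2.39, 1.75, 0.79, -2.07]
grasp d-64 s10 -1 [-0.39, 1.07, 0.1, 2.37, 1.76, 1.35, 1.26]
grasp d-64 s20 1 [-0.78, 1.09, 0.61, 2.43, 1.9, 0.73, -2.01]
grasp d-64 s20 -1 [-0.35, 0.92, 0.11, 2.41, 1.83, 1.18, 1.36]
grasp d-64 s30 1 [-0.64, 0.88, 0.56, 2.44, 1.97, 0.67, -1.85]
grasp d-64 s30 -1 [-0.28, 0.76, 0.11, 2.42, 1.86, 0.98, 1.51]
grasp d-64 s40 1 [-0.52, 0.71, 0.53, 2.42, 1.95, 0.53, -1.63]
grasp d-64 s40 -1 [-0.2, 0.63, 0.13, 2.4, 1.84, 0.77, 1.7]
grasp d26 s0 1 [1.93, 1.63, -1.05, 2.06, -0.72, 0.48, -2.05]
grasp d26 s0 -1 [1.93, 1.63, -1.05, 2.06, -0.72, 0.48, 1.09]
grasp d26 s10 1 [1.87, 1.45, -1.04, 2.12, -0.87, 0.39, -2.02]
grasp d26 s10 -1 [1.87, 1.45, -1.04, 2.12, -0.87, 0.39, 1.12]
grasp d26 s20 1 [1.8, 1.26, -1.02, 2.16, -1.0, 0.31, -2.03]
grasp d26 s20 -1 [1.8, 1.26, -1.02, 2.16, -1.0, 0.31, 1.11]
grasp d26 s30 1 [1.72, 1.1, -1.01, 2.18, -0.99, 0.23, -2.19]
grasp d26 s30 -1 [1.72, 1.1, -1.01, 2.18, -0.99, 0.23, 0.96]

[... 3893 characters left out ...]
1, 3.72, 0.49, 0.03]
fin h40 u0 -1 [0.28, 1.27, -0.22, 2.45, 4.05, 1.76, 2.15]
fin h40 u10 1 [1.18, 1.75, -1.16, 2.48, 3.42, 0.66, 0.07]
fin h40 u10 -1 [0.89, 1.39, -0.86, 2.49, 3.81, 0.98, 2.58]
fin h40 u20 1 [1.01, 1.43, -1.15, 2.52, 3.26, 0.77, -0.15]
fin h40 u20 -1 None
fin h40 u30 1 None
fin h40 u30 -1 None
fin h60 u0 1 None
fin h60 u0 -1 None
fin h60 u10 1 [1.34, 1.87, -1.37, 2.26, 1.51, 0.23, 1.99]
fin h60 u10 -1 [1.34, 1.87, -1.37, 2.26, 1.51, 0.23, -1.15]
fin h60 u20 1 [1.21, 1.54, -1.3, 2.3, 2.16, 0.14, 1.12]
fin h60 u20 -1 [1.21, 1.54, -1.3, 2.3, 2.16, 0.14, -2.02]
fin h60 u30 1 [0.99, 1.09, -1.08, 2.32, 3.98, 0.18, -0.98]
fin h60 u30 -1 [0.99, 1.09, -1.08, 2.32, 3.98, 0.18, 2.16]
```

```bash
python3 - <<'E'
from h import *
def t(name,g,tx,jaw):
    for sg in (1,-1):
        p,o=pose(g,tx,sg*jaw); q=arm.ik(p,o)
        if q is not None: print(name,sg,np.round(q,2).tolist())
S=np.array([.515,.16,.062])
for h in (-40,-30,-20,-10,0,20,40,50,60,80,100,130):
  for u in (25,35,45,55): t(f'fin h{h} u{u}',S,A(h,u),az(h+90))
L=np.array([.52,-.07,.026])
for m in (-90,-60,-120,-150,150,120):
  for s in (-45,-35): 
    r=np.radians(s); t(f'lie m{m} s{s}',L,-Z*np.cos(r)-az(m)*np.sin(r),az(m+90))
E
```

```text
fin h-40 u25 1 [-1.39, 0.89, 0.47, 2.21, 1.21, 0.81, -1.34]
fin h-40 u25 -1 [-0.81, 0.82, -0.25, 2.18, 1.43, 1.34, 1.72]
fin h-40 u35 1 [-1.34, 0.76, 0.49, 2.23, 1.17, 0.69, -1.18]
fin h-40 u35 -1 [-0.74, 0.7, -0.26, 2.19, 1.39, 1.16, 1.85]
fin h-40 u45 1 [-1.23, 0.65, 0.47, 2.22, 1.07, 0.59, -0.97]
fin h-40 u45 -1 [-0.66, 0.6, -0.25, 2.18, 1.31, 0.98, 2.02]
fin h-40 u55 1 [-1.1, 0.56, 0.43, 2.2, 0.87, 0.51, -0.66]
fin h-40 u55 -1 [-0.56, 0.53, -0.25, 2.16, 1.17, 0.81, 2.25]
fin h-30 u25 1 [-1.43, 0.89, 0.49, 2.34, 1.52, 0.76, -1.58]
fin h-30 u25 -1 [-0.83, 0.8, -0.22, 2.3, 1.61, 1.29, 1.64]
fin h-30 u35 1 [-1.34, 0.74, 0.49, 2.34, 1.51, 0.63, -1.41]
fin h-30 u35 -1 [-0.75, 0.68, -0.24, 2.3, 1.58, 1.1, 1.79]
fin h-30 u45 1 [-1.25, 0.62, 0.5, 2.32, 1.4, 0.49, -1.15]
fin h-30 u45 -1 [-0.66, 0.57, -0.24, 2.28, 1.5, 0.9, 1.99]
fin h-30 u55 1 [-1.14, 0.53, 0.48, 2.27, 1.09, 0.39, -0.71]
fin h-30 u55 -1 [-0.55, 0.5, -0.24, 2.24, 1.32, 0.72, 2.26]
fin h-20 u25 1 [-1.4, 0.9, 0.48, 2.45, 1.88, 0.81, -1.84]
fin h-20 u25 -1 [-0.99, 0.8, -0.01, 2.43, 1.82, 1.16, 1.49]
fin h-20 u35 1 [-1.34, 0.74
[... 4700 characters left out ...]
, 1.52, -0.15, 1.42, -0.92]
lie m-150 s-45 -1 [-0.18, 0.93, 0.08, 1.49, 0.23, 1.46, 1.87]
lie m-150 s-35 1 [-0.51, 0.93, 0.63, 1.64, -0.19, 1.25, -0.89]
lie m-150 s-35 -1 [-0.17, 0.83, 0.1, 1.61, 0.18, 1.28, 1.9]
lie m150 s-45 1 [-0.26, 1.13, 0.82, 1.45, -0.72, 1.73, -1.33]
lie m150 s-45 -1 [0.03, 0.97, 0.27, 1.43, -0.4, 1.56, 1.5]
lie m150 s-35 1 [-0.41, 1.14, 1.03, 1.59, -0.86, 1.64, -1.21]
lie m150 s-35 -1 [-0.03, 0.87, 0.31, 1.56, -0.4, 1.37, 1.51]
lie m120 s-45 1 [-0.15, 1.08, 0.82, 1.62, -0.97, 1.68, -1.57]
lie m120 s-45 -1 [0.03, 0.95, 0.5, 1.6, -0.78, 1.51, 1.41]
lie m120 s-35 1 [-0.22, 0.98, 0.82, 1.72, -0.93, 1.49, -1.6]
lie m120 s-35 -1 [-0.02, 0.85, 0.48, 1.71, -0.73, 1.32, 1.36]
```

```bash
python3 - <<'E'
from h import *
C=np.array([.487,-.248,.05]); d=-64;s=25
p,o=pose(C-A(d,s)*.14+Z*.13,A(d,s),-az(d+90))
print(p,arm.ik(p,o)); 
arm.move_pose(p,o); st=arm.read_state(); print(st['t'],st['joints'].round(2),st['ee_pos'])
im=save('wrist','w1.png'); print(im['tool_from_camera'].round(3),im['vfov'])
print(arm.mark_of('wrist','can_mouth'),arm.mark_of('wrist','can'))
save('scene','s1.png')
E
```

```text
[ 0.43455651 -0.14047491  0.23578561] [-0.38431828  0.28486131 -0.23987638  2.44354049  1.27502846  1.29641073
  1.9919785 ]
3.6083 [-0.38  0.28 -0.24  2.44  1.27  1.3   1.99] [ 0.43489368 -0.13999862  0.23577505]
[[ 0.001  0.268 -0.963 -0.152]
 [ 1.    -0.     0.001  0.001]
 [-0.    -0.963 -0.268 -0.073]
 [ 0.     0.     0.     1.   ]] 65.6673098947389
[{'pixel': [321.8, 313.3], 'p': 0.7}] [{'pixel': [324.1, 358.6], 'p': 0.98}]
```

View pics/w1.png

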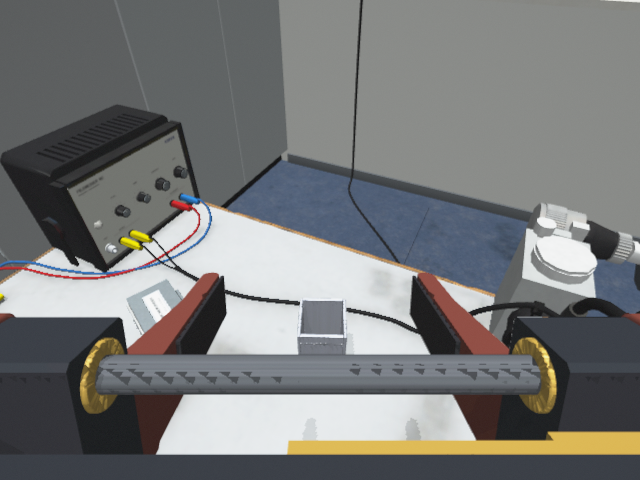

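View pics/s1.png

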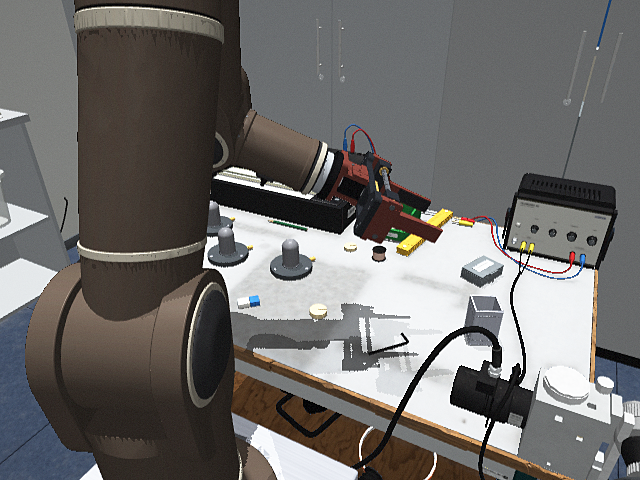

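```bash
python3 - <<'E'
import cv2
i=cv2.imread('pics/w1.png'); cv2.imwrite('pics/w1c.png',cv2.resize(i[285:365,280:370],(720,640)[::1],interpolation=cv2.INTER_CUBIC)[:600])
E
```

```text
(no output)
```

View pics/w1c.png

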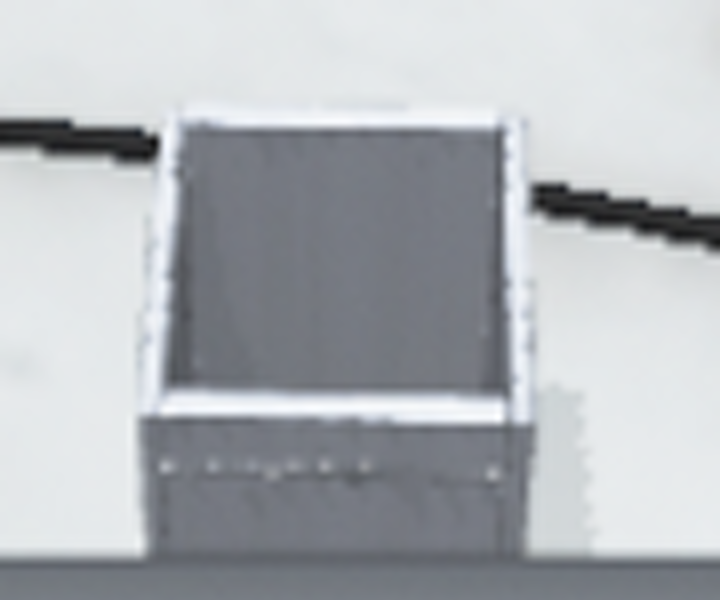

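```bash
cat >> h.py <<'E'
class W(dict): pass
def wristcam(im,st):
    "returns dict with eye/Rw for wrist"
    T=np.array(im['tool_from_camera']); M=R.from_euler('xyz',st['orientation']).as_matrix()
    Rw=M@T[:3,:3]; e=np.array(st['ee_pos'])+M@T[:3,3]
    return dict(vfov=im['vfov'],cx=im['cx'],cy=im['cy'],eye=e,attitude=R.from_matrix(Rw).as_euler('xyz'))
E
python3 - <<'E'
from h import *
st=arm.read_state(); im=arm.get_image('wrist'); w=wristcam(im,st)
c=np.array([(163,105),(524,112),(534,423),(140,413)])/8+[280,285]
P=np.array([ray(w,x,.075) for x in c]); print(P.round(4),P.mean(0))
for i in range(4):
    v=P[(i+1)%4]-P[i]; print(np.linalg.norm(v).round(4),np.degrees(np.arctan2(v[1],v[0])).round(1))
print(ray(w,(321.8,313.3),.075), ray(w,(324.1,358.6),0))
E
```

```text
[[ 0.511  -0.2579  0.075 ]
 [ 0.4696 -0.2768  0.075 ]
 [ 0.4508 -0.235   0.075 ]
 [ 0.4919 -0.2164  0.075 ]] [ 0.48083822 -0.2465355   0.075     ]
0.0456 -155.4
0.0458 114.2
0.0452 24.3
0.0456 -65.2
[ 0.48335415 -0.25018699  0.075     ] [ 0.47921378 -0.24851319  0.        ]
```

```bash
python3 - <<'E'
from h import *
C=np.array([.482,-.247,.047]); d=-65.4;s=25
for b,v in ((.10,.25),(0,.1)):
    p,o=pose(C-A(d,s)*b,A(d,s),-az(d+90)); print(arm.movel(p,o,v=v,threshold=15 if b==0 else None))
st=arm.read_state(); print(st['t'],st['ee_pos'],p,st['ft_force'])
arm.set_gripper(0.0)
st=arm.read_state(); print(st['t'],st['gripper_width']*88,st['ee_pos'],st['ft_force'])
save('wrist','w2.png');save('scene','s2.png')
E
```

```text
False
False
5.775 [ 0.48511473 -0.25306359  0.0437874 ] [ 0.48501823 -0.25359238  0.04361905] [-0.15611522 -0.51009774 -1.40246249]
6.5 45.69819077375261 [ 0.48505197 -0.25354173  0.04360825] [-0.61084713  0.51747524  0.25408755]
```

View pics/s2.png

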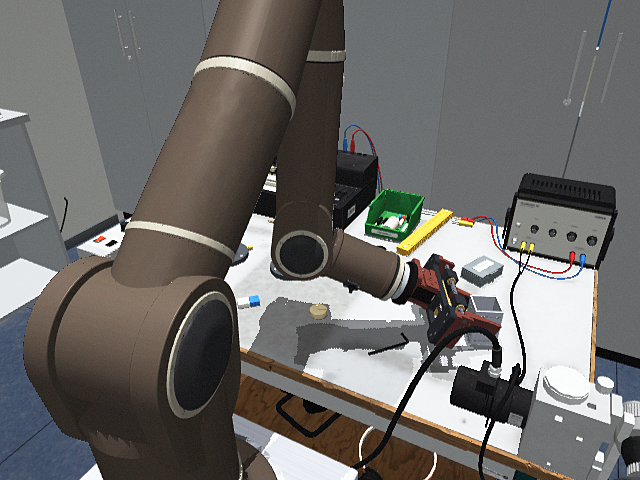

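View pics/w2.png

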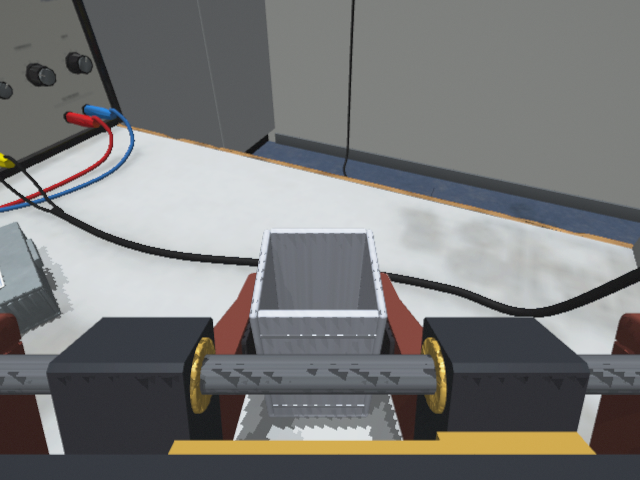

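```bash
python3 - <<'E'
from h import *
st=arm.read_state(); p=st['ee_pos']+[0,0,.14]
arm.movel(p,v=.2); st=arm.read_state(); print(st['t'],st['ee_pos'],st['ft_force'],st['gripper_width']*88,st['joints'].round(2))
r=np.radians(25)
for Lx,Ly in ((.52,-.09),(.55,-.13)):
  for m in (-60,-75,-90,-105,-120):
    for z in (.2,.033):
      tx=-Z*np.cos(r)-az(m)*np.sin(r); q=arm.ik(*pose([Lx,Ly,z],tx,-az(m+90))); print(Lx,m,z,None if q is None else q.round(2))
    r2=np.radians(-40);tx=-Z*np.cos(r2)-az(m)*np.sin(r2); q=arm.ik(*pose([Lx,Ly,.027],tx,-az(m+90))); print('   re',None if q is None else q.round(2))
E
```

```text
7.45 [ 0.48484602 -0.25341267  0.18297788] [ 0.14290447  0.49413211 -2.45888067] 45.89607856150344 [-0.19  0.44 -0.04  2.42  1.64  1.12  1.88]
0.52 -60 0.2 [-0.47  0.83  1.25  1.71 -0.86  1.67 -1.63]
0.52 -60 0.033 [-0.37  0.99  1.03  1.81 -1.01  1.43 -1.52]
   re [-0.21  0.61 -0.17  2.27  1.45  0.79  1.98]
0.52 -75 0.2 [-0.47  0.79  1.25  1.78 -0.92  1.62 -1.83]
0.52 -75 0.033 [-0.25  0.84  0.82  1.87 -0.97  1.24 -1.79]
   re [-0.24  0.64 -0.14  2.14  1.16  0.87  2.04]
0.52 -90 0.2 [-0.48  0.73  1.26  1.86 -0.97  1.53 -2.03]
0.52 -90 0.033 [ 1.14  1.07 -1.25  1.86  0.69  0.97  2.82]
   re [-0.25  0.69 -0.1   2.    0.92  0.98  2.06]
0.52 -105 0.2 [ 1.22  0.66 -1.23  1.85  0.23  0.97  2.85]
0.52 -105 0.033 [ 1.09  0.88 -1.04  1.96  0.47  0.7   2.77]
   re [-0.22  0.74 -0.1   1.87  0.73  1.1   2.04]
0.52 -120 0.2 [ 1.26  0.58 -1.22  1.93  0.18  0.82  2.65]
0.52 -120 0.033 [ 0.96  0.7  -0.79  2.06  0.11  0.46  2.84]
   re [-0.18  0.79 -0.07  1.75  0.57  1.2   2.  ]
0.55 -60 0.2 [-0.37  0.9   1.25  1.6  -0.9   1.74 -1.6 ]
0.55 -60 0.033 [-0.29  1.04  1.03  1.69 -1.    1.48 -1.53]
   re [-0.14  0.62 -0.13  2.22  1.5   0.74  2.05]
0.55 -75 0.2 [-0.37  0.86  1.25  1.67 -0.96  1.69 -1.8 ]
0.55 -75 0.033 [-0.18  0.89  0.82  1.76 -0.95  1.3  -1.79]
   re [-0.17  0.66 -0.11  2.09  1.19  0.84  2.11]
0.55 -90 0.2 [-0.38  0.81  1.25  1.75 -1.01  1.61 -2.01]
0.55 -90 0.033 [-0.04  0.77  0.61  1.83 -0.92  1.11 -2.04]
   re [-0.2   0.71 -0.07  1.95  0.94  0.95  2.14]
0.55 -105 0.2 [ 1.21  0.75 -1.24  1.74  0.31  1.05  2.84]
0.55 -105 0.033 [ 1.11  0.93 -1.05  1.85  0.48  0.78  2.82]
   re [-0.17  0.76 -0.06  1.81  0.75  1.08  2.12]
0.55 -120 0.2 [ 1.26  0.67 -1.23  1.83  0.29  0.9   2.62]
0.55 -120 0.033 [ 0.99  0.76 -0.81  1.95  0.18  0.55  2.84]
   re [-0.13  0.82 -0.04  1.68  0.59  1.21  2.07]
```

```bash
python3 - <<'E'
from h import *
r=np.radians(25); m=-80
tx=-Z*np.cos(r)-az(m)*np.sin(r)
p,o=pose([.53,-.09,.2],tx,-az(m+90)); q1=arm.ik(p,o); q0=arm.read_state()['joints']; print(q1.round(2))
for f in (.25,.5,.75,1):
    arm.movej((q0+(q1-q0)*f).tolist()); st=arm.read_state(); print(f,st['t'],st['ee_pos'].round(3),st['gripper_width']*88)
    if st['ee_pos'][2]<.12: print('low');break
p,o=pose([.53,-.09,.035],tx,-az(m+90)); q=arm.ik(p,o); print(q)
save('scene','s3.png')
E
```

```text
[-0.46  0.78  1.25  1.79 -0.95  1.61 -1.9 ]
0.25 8.35 [ 0.309 -0.332  0.198] 45.99175816645415
0.5 9.25 [ 0.218 -0.246  0.183] 45.953026675496616
0.75 10.15 [ 0.308 -0.132  0.151] 46.023085470955785
1 11.05 [ 0.528 -0.086  0.192] 45.63212973135135
[-0.2426154   0.83512773  0.82115103  1.87477363 -0.99815719  1.23386576
 -1.85144231]
```

View pics/s3.png

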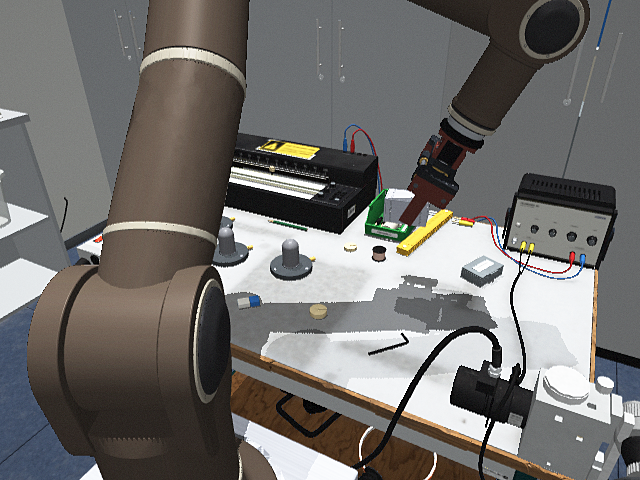

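```bash
python3 - <<'E'
from h import *
r=np.radians(25); m=-80
tx=-Z*np.cos(r)-az(m)*np.sin(r)
p,o=pose([.53,-.09,.037],tx,-az(m+90)); print(arm.movel(p,o,v=.15))
arm.hold(.2); st=arm.read_state(); print(st['t'],st['ee_pos'],p,st['ft_force'])
p,o=pose([.53,-.09,.020],tx,-az(m+90)); print(arm.movel(p,o,v=.015,threshold=4))
st=arm.read_state(); print(st['t'],st['ee_pos'],'grasp z',st['ee_pos'][2]-.008*tx[2],st['ft_force'],st['ft_torque'])
save('scene','s4.png'); save('wrist','w4.png')
E
```

```text
False
12.5333 [ 0.52967242 -0.08664156  0.03015215] [ 0.5294129  -0.08667042  0.02974954] [ 0.33918903 -0.70997853 -2.17785618]
True
13.3917 [ 0.52932431 -0.08670701  0.01604366] grasp z 0.023294123755075724 [ 0.12113118 -0.24266451  5.32589495] [-0.02017224  0.00019885  0.01093978]
```

View pics/s4.png

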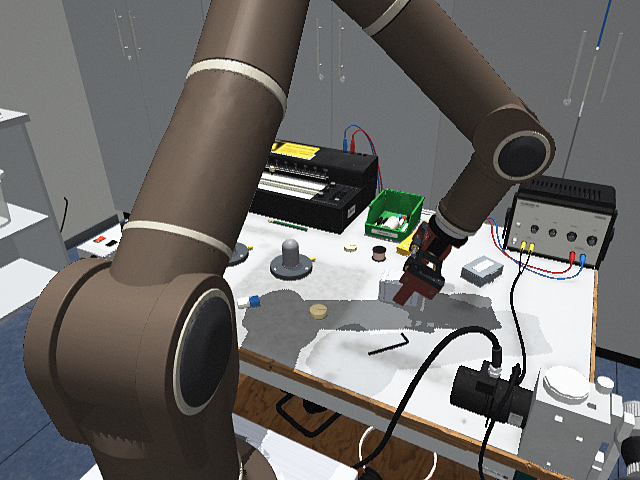

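View pics/w4.png

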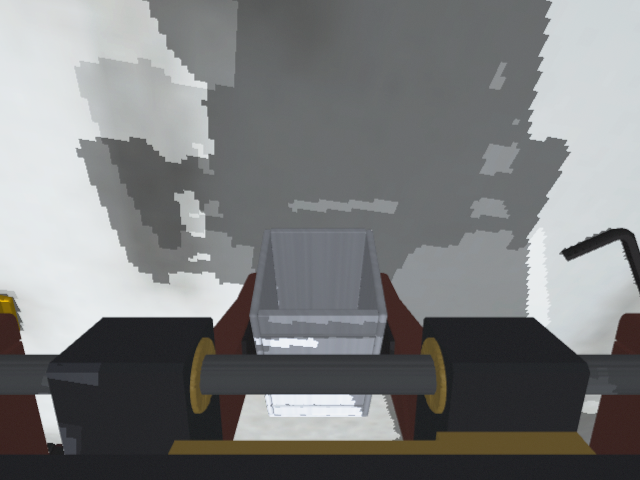

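```bash
python3 - <<'E'
from h import *
r=np.radians(25); m=-80
tx=-Z*np.cos(r)-az(m)*np.sin(r)
arm.set_gripper(1.0); st=arm.read_state(); print(st['t'],st['gripper_width'],st['ft_force'])
arm.movel(st['ee_pos']-tx*.16,v=.2); st=arm.read_state(); print(st['t'],st['ee_pos'],st['joints'].round(2))
im=save('wrist','w5.png'); w=wristcam(im,st)
print(arm.mark_of('wrist','can_mouth'),arm.mark_of('wrist','can'))
G=np.array([.5293,-.0867,.016])-.008*tx; O=G-.047*az(m); O[2]=.023
print('O',O)
for k in (0,.075):
  for a in (-.023,.023):
    for b in (-.023,.023): print(proj(w,O+k*az(m)+a*az(m+90)+b*Z).round(0),end=' ')
u=np.radians(40)
for g,b in ((.03,0),(.03,.12)):
    t2=-Z*np.cos(u)+az(m)*np.sin(u); Gr=O+g*az(m); Gr[2]=.027
    q=arm.ik(*pose(Gr-t2*b,t2,az(m+90))); print(g,b,None if q is None else q.round(2))
for h in (100,110,120):
    q=arm.ik(*pose([.515,.16,.15],A(h,40),-az(h+90))); print(h,None if q is None else q.round(2))
E
```

```text
14.2917 0.9963103637597437 [-0.2913605  -0.02881393 -0.87908268]
15.2417 [ 0.54008618 -0.15220857  0.15943353] [-0.2   0.72  0.94  1.71 -0.83  1.47 -1.95]
[] [{'pixel': [314.9, 265.2], 'p': 0.69}]
O [ 0.52172563 -0.04374362  0.023     ]
[339. 247.] [342. 283.] [291. 247.] [289. 283.] [343. 180.] [346. 214.] [287. 180.] [284. 214.] 0.03 0 [-0.79  0.75  0.54  2.1   0.61  0.59 -0.73]
0.03 0.12 [-0.88  0.55  0.46  2.04  0.57  0.89 -0.7 ]
100 [ 0.89  1.01 -1.25  1.86  0.07  0.86 -0.01]
110 [ 0.83  1.05 -1.25  1.75  0.12  1.04  0.05]
120 [ 0.75  1.1  -1.25  1.65  0.17  1.2   0.12]
```

View pics/w5.png

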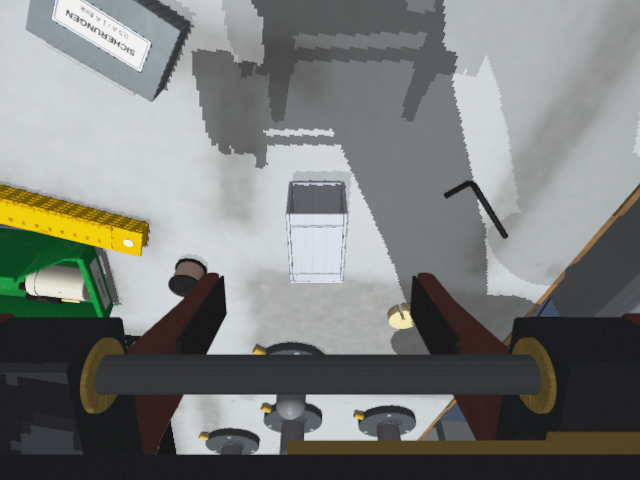

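```bash
python3 - <<'E'
from h import *
m=-80; u=np.radians(40); t2=-Z*np.cos(u)+az(m)*np.sin(u)
O=np.array([.5217,-.0437,.023]); Gr=O+.03*az(m); Gr[2]=.027
p,o=pose(Gr-t2*.16,t2,az(m+90)); q1=arm.ik(p,o); q0=arm.read_state()['joints']; print(q1.round(2))
arm.movel(arm.read_state()['ee_pos']+[0,0,.05],v=.2); q0=arm.read_state()['joints']; q1=arm.ik(p,o)
for f in (.5,1):
    arm.movej((q0+(q1-q0)*f).tolist()); st=arm.read_state(); print(f,st['t'],st['ee_pos'].round(3))
im=save('wrist','w6.png'); w=wristcam(im,arm.read_state())
for k in (0,.075):
  for a in (-.023,.023):
    for b in (-.023,.023): print(proj(w,O+k*az(m)+a*az(m+90)+b*Z).round(0),end=' ')
save('scene','s6.png')
E
```

```text
[-0.91  0.5   0.45  2.01  0.55  0.99 -0.69]
0.5 16.475 [ 0.445 -0.081  0.145]
1 17.1667 [0.51  0.021 0.144]
[291. 173.] [289. 218.] [348. 172.] [351. 218.] [296. 227.] [295. 268.] [344. 227.] [346. 268.]
```

View pics/w6.png

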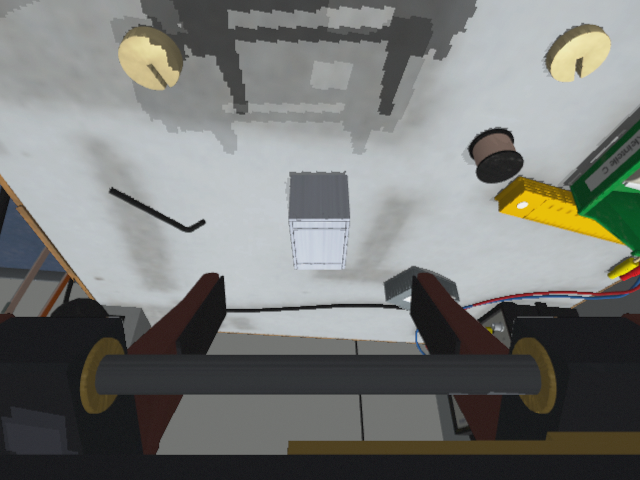

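View pics/s6.png

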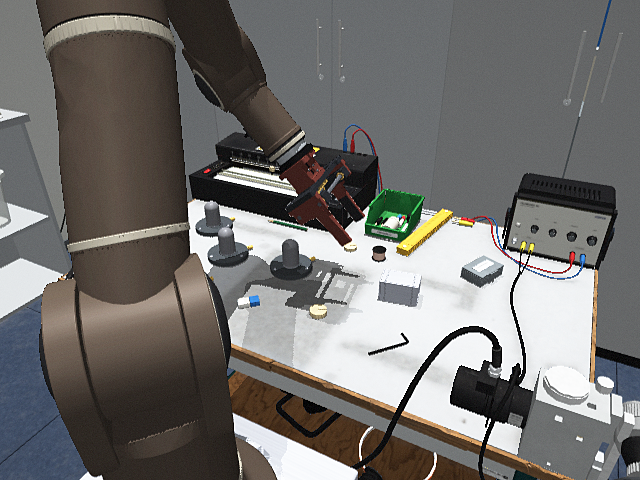

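```bash
python3 - <<'E'
from h import *
m=-80; u=np.radians(40); t2=-Z*np.cos(u)+az(m)*np.sin(u)
O=np.array([.5217,-.0437,.023]); Gr=O+.03*az(m); Gr[2]=.027
p,o=pose(Gr-t2*.06,t2,az(m+90)); arm.movel(p,o,v=.2)
p,o=pose(Gr,t2,az(m+90)); print(arm.movel(p,o,v=.08,threshold=12))
st=arm.read_state(); print(st['t'],st['ee_pos'],p,st['ft_force'])
arm.set_gripper(0.0); st=arm.read_state(); print(st['t'],st['gripper_width']*88,st['ft_force'])
arm.movel(st['ee_pos']+[0,0,.16],v=.2); st=arm.read_state(); print(st['t'],st['gripper_width']*88,st['ee_pos'],st['ft_force'])
for h in (90,100,110,120):
  for pos in ([.515,.16,.15],[.55,.02,.22],[.515,.16,.06]):
    q=arm.ik(*pose(pos,A(h,40),-az(h+90))); print(h,pos,None if q is None else q.round(2))
E
```

```text
False
18.8167 [ 0.52800781 -0.07797253  0.02099491] [ 0.5278024  -0.07830841  0.02087164] [ 0.73072235 -0.76171562 -1.1104692 ]
19.5417 45.837946970430096 [-0.30208622  0.52184146  0.53378528]
20.4917 46.063654655854734 [ 0.52725642 -0.07820037  0.18000593] [-0.53532793  0.10042967 -2.55564616]
90 [0.515, 0.16, 0.15] [ 0.58  0.62 -0.62  1.99 -0.75  0.83  0.61]
90 [0.55, 0.02, 0.22] [ 0.03  0.55  0.42  1.82 -0.99  1.45  0.9 ]
90 [0.515, 0.16, 0.06] [ 0.57  0.8  -0.62  2.   -0.74  0.68  0.73]
100 [0.515, 0.16, 0.15] [-0.04  0.59  0.16  1.92 -1.    1.23  0.94]
100 [0.55, 0.02, 0.22] [ 0.05  0.6   0.36  1.71 -0.89  1.54  0.94]
100 [0.515, 0.16, 0.06] [ 0.13  0.74 -0.06  1.92 -0.97  1.04  1.01]
110 [0.515, 0.16, 0.15] [-0.05  0.64  0.15  1.81 -0.89  1.33  0.96]
110 [0.55, 0.02, 0.22] [ 0.06  0.65  0.31  1.61 -0.8   1.62  0.98]
110 [0.515, 0.16, 0.06] [ 0.06  0.77  0.    1.82 -0.87  1.17  1.03]
120 [0.515, 0.16, 0.15] [-0.06  0.68  0.12  1.71 -0.78  1.42  0.98]
120 [0.55, 0.02, 0.22] [ 0.06  0.7   0.27  1.51 -0.7   1.7   1.03]
120 [0.515, 0.16, 0.06] [ 0.04  0.81 -0.01  1.72 -0.75  1.26  1.03]
```

```bash
python3 - <<'E'
from h import *
h=115
p,o=pose(np.array([.515,.16,.17])-az(h)*.12,A(h,40),-az(h+90)); q1=arm.ik(p,o); q0=arm.read_state()['joints']; print(q1.round(2))
for f in (.5,1):
    arm.movej((q0+(q1-q0)*f).tolist()); st=arm.read_state(); print(f,st['t'],st['ee_pos'].round(3),st['gripper_width']*88)
arm.hold(.1); st=arm.read_state(); im=save('wrist','w7.png'); w=wristcam(im,st)
for l in ('stand','post_foot','can'): print(l,[(d['pixel'],d['p'],ray(w,d['pixel'],.012 if l!='stand' else 0).round(3)) for d in arm.mark_of('wrist',l)])
save('scene','s7.png');save('top','t7.png')
E
```

```text
[ 0.09  0.73  0.17  1.56 -0.75  1.55  0.98]
0.5 21.2583 [ 0.459 -0.034  0.112] 46.08734396800383
1 22.025 [0.562 0.058 0.164] 45.6921556432827
stand [([360.2, 157.0], 0.93, array([0.493, 0.322, 0.   ])), ([456.4, 127.0], 0.86, array([0.586, 0.427, 0.   ])), ([247.5, 129.8], 0.78, array([0.343, 0.307, 0.   ]))]
post_foot [([360.4, 153.6], 0.94, array([0.495, 0.316, 0.012])), ([248.9, 123.4], 0.85, array([0.347, 0.307, 0.012])), ([458.4, 118.5], 0.62, array([0.584, 0.428, 0.012]))]
can [([319.7, 270.1], 0.56, array([0.518, 0.153, 0.012]))]
```

View pics/w7.png

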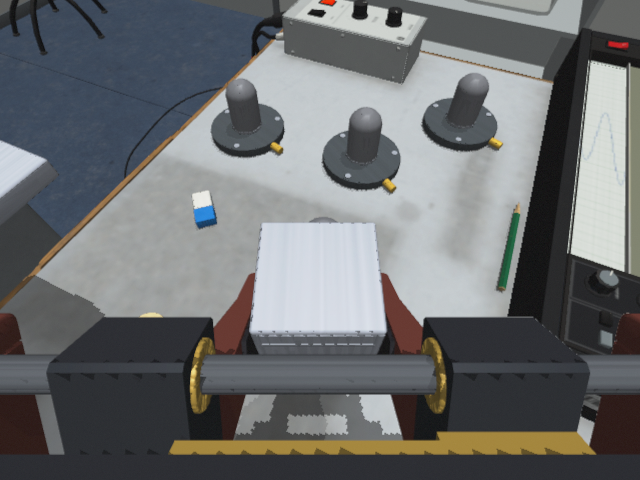

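View pics/s7.png

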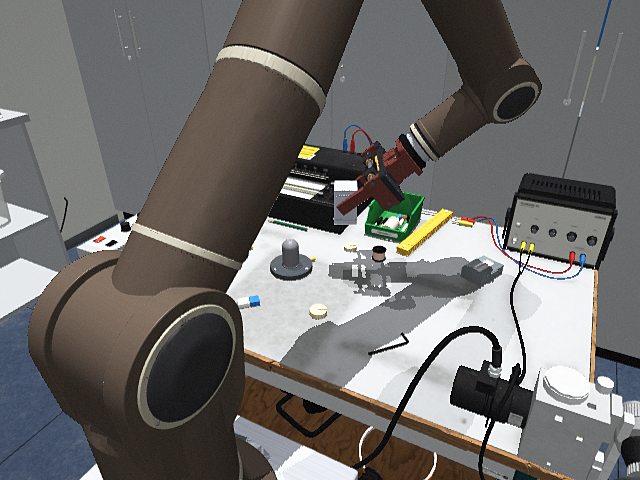

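```bash
cat >> h.py <<'E'
def overlay(im,w,c,fn):
    i=im['color'][:,:,::-1].copy()
    a=np.linspace(0,2*np.pi,120)
    for r,z,col in ((.046,.012,(0,0,255)),(.018,.012,(0,255,0)),(.018,.058,(255,0,255))):
        pts=np.array([proj(w,[c[0]+r*np.cos(t),c[1]+r*np.sin(t),z]) for t in a])
        cv2.polylines(i,[np.round(pts*8).astype(np.int32)],True,col,1,cv2.LINE_AA,3)
    x,y=proj(w,[c[0],c[1],.03]).astype(int); s=70
    x=min(max(x,s),640-s);y=min(max(y,s),480-s)
    cv2.imwrite('pics/'+fn,cv2.resize(i[y-s:y+s,x-s:x+s],(560,560),interpolation=cv2.INTER_CUBIC))
E
python3 - <<'E'
from h import *
h=115
p,o=pose(np.array([.515,.16,.17])-az(h)*.12+.1*az(h+90),A(h,40),-az(h+90)); 
arm.movel(p,o,v=.25)
arm.hold(.2); st=arm.read_state(); print(st['t'],st['joints'].round(2)); im=save('wrist','w8.png'); w=wristcam(im,st)
for l in ('stand','post_foot'): print(l,[(d['pixel'],round(d['p'],2),ray(w,d['pixel'],.012 if l!='stand' else 0).round(3)) for d in arm.mark_of('wrist',l)])
overlay(im,w,(.515,.16),'o8w.png')
for n in('top','scene'):
    im=arm.get_image(n); overlay(im,im,(.515,.16),f'o8{n}.png')
    for l in ('post_foot',): print(l,[(d['pixel'],round(d['p'],2),ray(im,d['pixel'],.012 if l!='stand' else 0).round(3)) for d in arm.mark_of(n,l)])
E
python3 -c "
import cv2,numpy as np
a=[cv2.resize(cv2.imread('pics/o8%s.png'%n),(400,400)) for n in ('top','scene')]
cv2.imwrite('pics/o8b.png',np.hstack(a))"
```

```text
23.175 [ 0.15  0.63  0.2   1.76 -0.69  1.51  1.11]
stand [([320.8, 128.4], 0.95, array([0.34 , 0.307, 0.   ])), ([441.4, 160.4], 0.79, array([0.496, 0.316, 0.   ])), ([531.3, 125.4], 0.74, array([0.586, 0.429, 0.   ])), ([422.0, 266.5], 0.68, array([0.516, 0.162, 0.   ]))]
post_foot [([324.9, 123.1], 0.74, array([0.346, 0.305, 0.012])), ([442.9, 152.3], 0.7, array([0.495, 0.316, 0.012])), ([427.0, 259.3], 0.65, array([0.518, 0.164, 0.012])), ([535.2, 114.0], 0.65, array([0.585, 0.437, 0.012]))]
post_foot [([230.5, 320.2], 0.88, array([0.346, 0.298, 0.012])), ([177.5, 217.7], 0.8, array([0.586, 0.436, 0.012])), ([288.6, 245.7], 0.74, array([0.519, 0.168, 0.012])), ([223.9, 256.7], 0.7, array([0.492, 0.32 , 0.012])), ([446.5, 182.5], 0.27, array([ 0.673, -0.207,  0.012]))]
post_foot [([288.9, 265.6], 0.77, array([0.508, 0.16 , 0.012])), ([346.2, 241.1], 0.53, array([0.657, 0.094, 0.012])), ([248.6, 301.0], 0.34, array([0.367, 0.167, 0.012]))]
```

View pics/o8w.png

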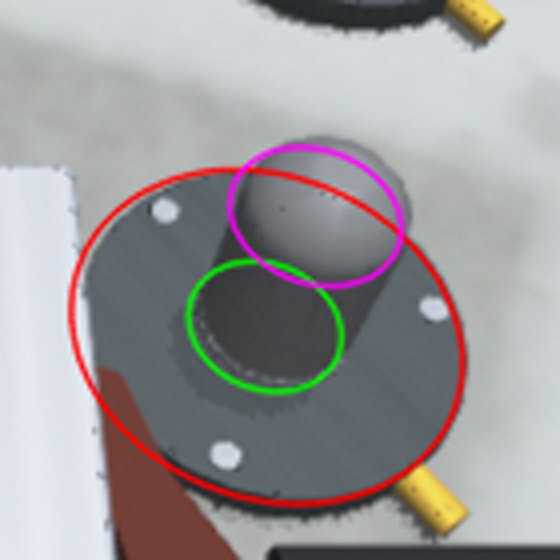

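View pics/o8b.png

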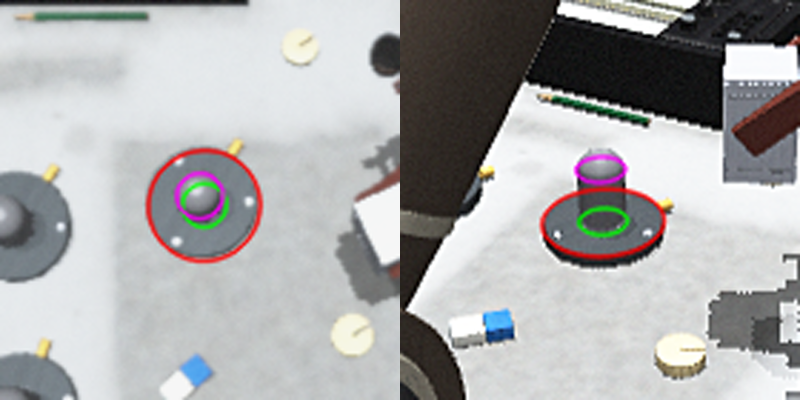

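View pics/w8.png

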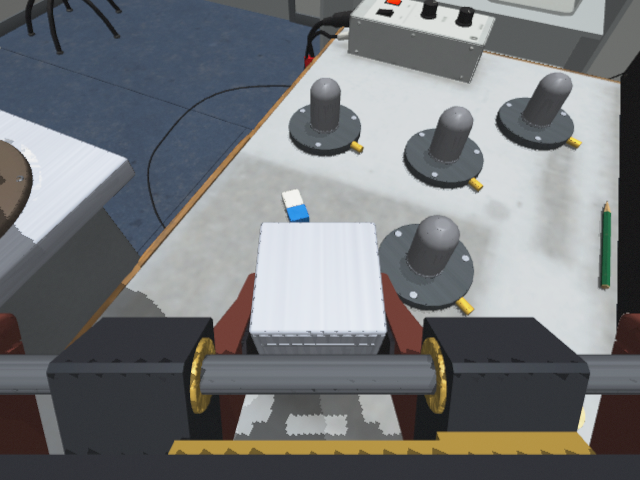

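```bash
cat >> h.py <<'E'
def can_in_tool():
    m=-80; u=np.radians(40); t2=-Z*np.cos(u)+az(m)*np.sin(u); j=az(m+90)
    M=np.column_stack([t2,j,np.cross(t2,j)])
    P=np.array([.52790,-.07815,.02093]); O=np.array([.5217,-.0437,.023])
    Cr=np.column_stack([j,np.cross(az(m),j),az(m)])
    return M.T@(O-P), M.T@Cr   # origin, rotation of can in tool
E
python3 - <<'E'
from h import *
st=arm.read_state(); im=arm.get_image('wrist'); w=wristcam(im,st)
M=R.from_euler('xyz',st['orientation']).as_matrix(); o,Cr=can_in_tool()
O=st['ee_pos']+M@o; Rc=M@Cr; print('O',O,'axis',Rc[:,2])
i=im['color'][:,:,::-1].copy()
q=np.array([proj(w,O+Rc@np.array([a,b,0])) for a,b in ((-.023,-.023),(-.023,.023),(.023,.023),(.023,-.023))]); print(q.round(1))
cv2.polylines(i,[np.round(q*8).astype(np.int32)],True,(0,0,255),1,cv2.LINE_AA,3)
cv2.imwrite('pics/can8.png',cv2.resize(i[210:360,235:405],(680,600),interpolation=cv2.INTER_CUBIC))
overlay(im,w,(.5168,.161),'o8w2.png')
E
```

```text
O [0.47331845 0.0127079  0.19976681] axis [-8.09811543e-05 -2.88779229e-05 -9.99999996e-01]
[[262.  221.1]
 [250.  333.4]
 [390.3 333.5]
 [377.6 221.2]]
```

View pics/can8.png

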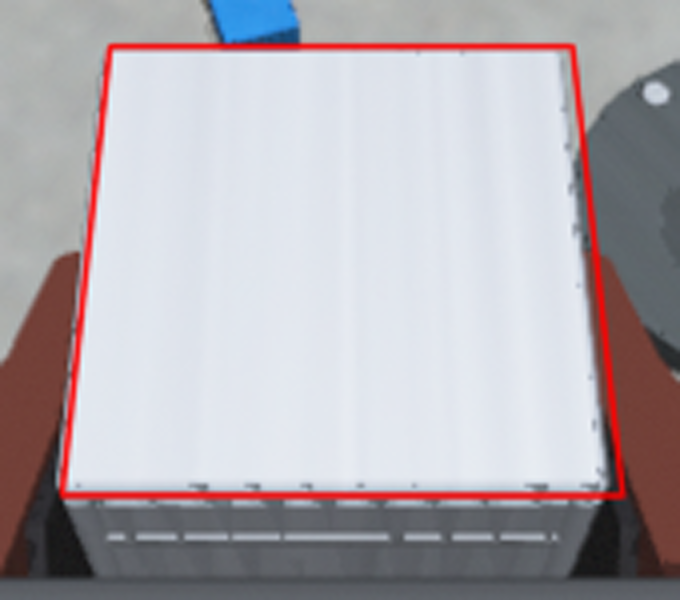

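View pics/o8w2.png

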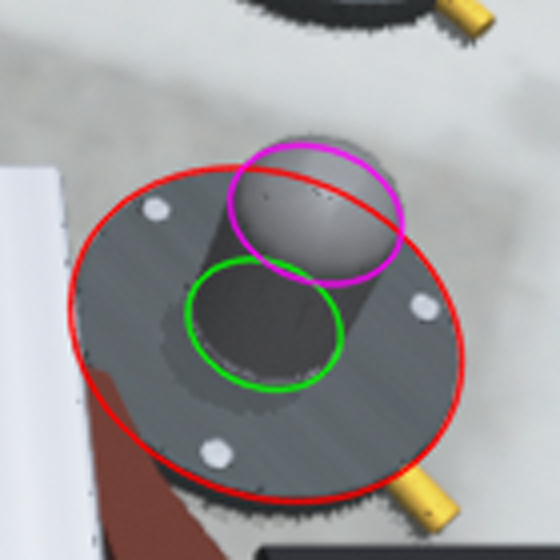

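```bash
python3 - <<'E'
from h import *
h=115
o_,Cr=can_in_tool()
_,rpy=pose([0,0,0],A(h,40),-az(h+90)); M=R.from_euler('xyz',rpy).as_matrix()
def tcp(O): return np.array(O)-M@o_
arm.movel(tcp([.5168,.161,.170]),rpy,v=.2); arm.hold(.2)
st=arm.read_state(); print(st['t'],st['ee_pos']+R.from_euler('xyz',st['orientation']).as_matrix()@o_,st['joints'].round(2),st['ft_force'])
im=arm.get_image('top'); s=arm.get_image('scene')
cv2.imwrite('pics/h9.png',np.hstack([cv2.resize(x['color'][a:a+100,b:b+100],(400,400),interpolation=2)[:,:,::-1] for x,a,b in ((im,200,250),(s,200,240))]))
save('wrist','w9.png')
E
```

```text
24.7167 [0.51705041 0.15966445 0.17011941] [-0.03  0.68  0.12  1.75 -0.83  1.36  0.97] [-0.48287847 -1.39766114 -0.78538281]
```

View pics/h9.png

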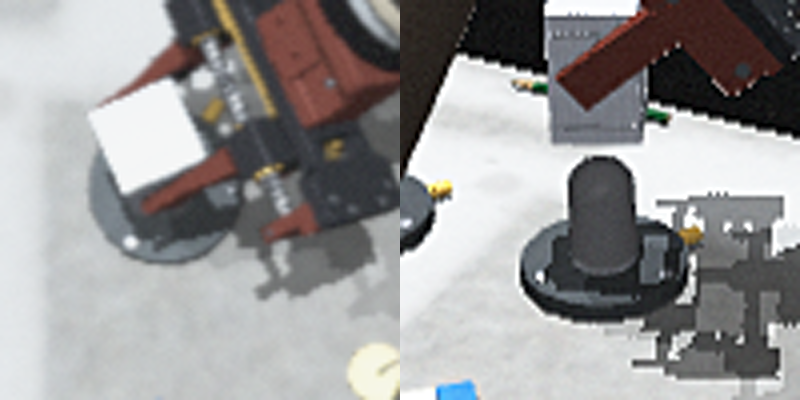

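View pics/w9.png

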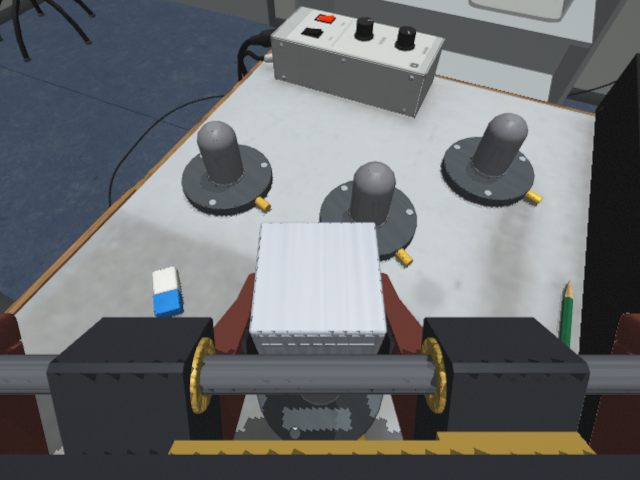

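```bash
cat >> h.py <<'E'
def both(im,w,O,Rc,c,fn,s=50,dz=.09):
    i=im['color'][:,:,::-1].copy()
    K=4; x,y=proj(w,[c[0],c[1],dz]).astype(int); x=min(max(x,s),640-s);y=min(max(y,s),480-s)
    i=cv2.resize(i[y-s:y+s,x-s:x+s],None,fx=6,fy=6,interpolation=cv2.INTER_CUBIC)
    f=lambda P:(proj(w,P)-[x-s-.0,y-s]+.5)*6-.5
    pl=lambda pts,col:cv2.polylines(i,[np.round(np.array(pts)*8).astype(np.int32)],False,col,1,cv2.LINE_AA,3)
    sq=((-.023,-.023),(-.023,.023),(.023,.023),(.023,-.023),(-.023,-.023))
    for z in (0,.075): pl([f(O+Rc@np.array([a,b,z])) for a,b in sq],(0,0,255))
    for a,b in sq[:4]: pl([f(O+Rc@np.array([a,b,z])) for z in(0,.075)],(0,0,255))
    t=np.linspace(0,2*np.pi,100)
    for r,z in ((.046,.012),(.018,.058)): pl([f([c[0]+r*np.cos(q),c[1]+r*np.sin(q),z]) for q in t],(0,220,0))
    cv2.imwrite('pics/'+fn,i)
E
python3 - <<'E'
from h import *
st=arm.read_state(); M=R.from_euler('xyz',st['orientation']).as_matrix(); o,Cr=can_in_tool()
O=st['ee_pos']+M@o; Rc=M@Cr; print(st['t'],O,Rc[:,2])
for n in ('top','scene'):
    im=arm.get_image(n); both(im,im,O,Rc,(.5168,.161),f'b9{n}.png')
E
```

```text
24.8667 [0.51696166 0.16035194 0.17011899] [ 2.54929224e-04 -2.03426434e-04 -9.99999947e-01]
```

View pics/b9scene.png

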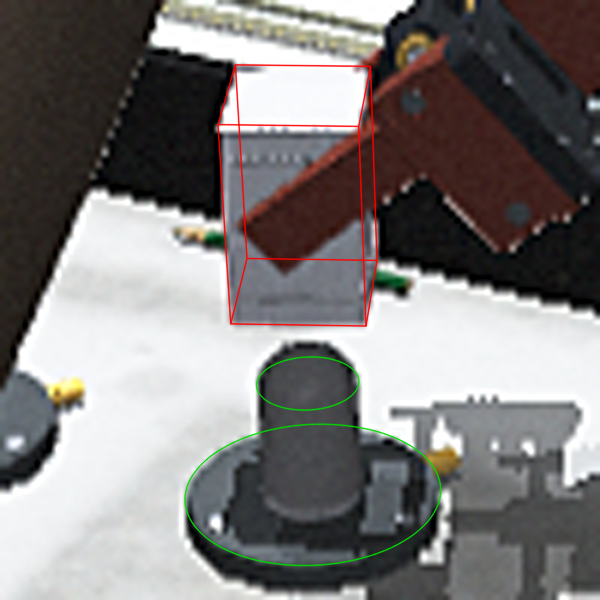

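View pics/b9top.png

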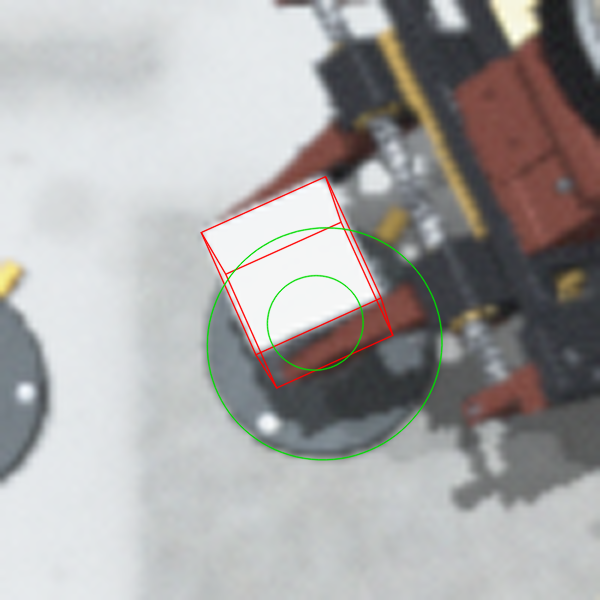

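```bash
python3 - <<'E'
from h import *
h=115
o_,Cr=can_in_tool()
_,rpy=pose([0,0,0],A(h,40),-az(h+90)); M=R.from_euler('xyz',rpy).as_matrix()
def tcp(O): return np.array(O)-M@o_
def rep(x):
    st=arm.read_state(); print(x,st['t'],(st['ee_pos']+R.from_euler('xyz',st['orientation']).as_matrix()@o_).round(4),st['ft_force'].round(2),st['gripper_width']*88)
arm.movel(tcp([.5168,.161,.150]),rpy,v=.05); arm.hold(.3); rep('a')
r=arm.movel(tcp([.5168,.161,.092]),rpy,v=.03,threshold=8); rep(r)
if not r:
    r=arm.movel(tcp([.5168,.161,.0845]),rpy,v=.012,threshold=6); rep(r)
save('scene','s10.png'); save('wrist','w10.png')
E
```

```text
a 25.8167 [0.5169 0.161  0.1502] [-0.03  0.5  -1.89] 45.876450472607
False 27.9 [0.5169 0.161  0.0921] [ 0.58  0.01 -1.05] 45.87276833849311
True 28.3667 [0.5169 0.1609 0.0872] [ 0.49 -0.87  4.58] 45.98601332302154
```

View pics/s10.png

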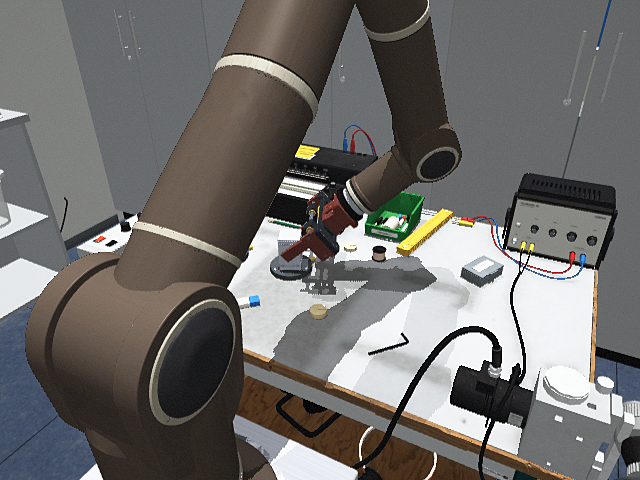

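Contact came at 87.2 mm (87 expected), so the rim is on the foot. I'll release and back off along the tool axis.

```bash
python3 - <<'E'
from h import *
h=115
arm.set_gripper(1.0); st=arm.read_state(); print(st['t'],st['gripper_width'],st['ft_force'])
arm.movel(st['ee_pos']-A(h,40)*.14,v=.15); st=arm.read_state(); print(st['t'],st['ee_pos'],st['ft_force'])
O=np.array([.5168,.161,.087]); x=-az(h+90); Rc=np.column_stack([x,np.cross(-Z,x),-Z])
im=save('scene','s11.png'); both(im,im,O,Rc,(.5168,.161),'b11.png',dz=.05)
im=save('wrist','w11.png'); w=wristcam(im,st); both(im,w,O,Rc,(.5168,.161),'b11w.png',s=50,dz=.06)
save('top','t11.png')
E
```

```text
29.2667 1.0002506154888218 [-0.34412916  0.47956529 -0.16251568]
30.35 [0.56035151 0.06632474 0.1408998 ] [-0.41219979 -0.14975591 -0.02608367]
```

View pics/b11.png

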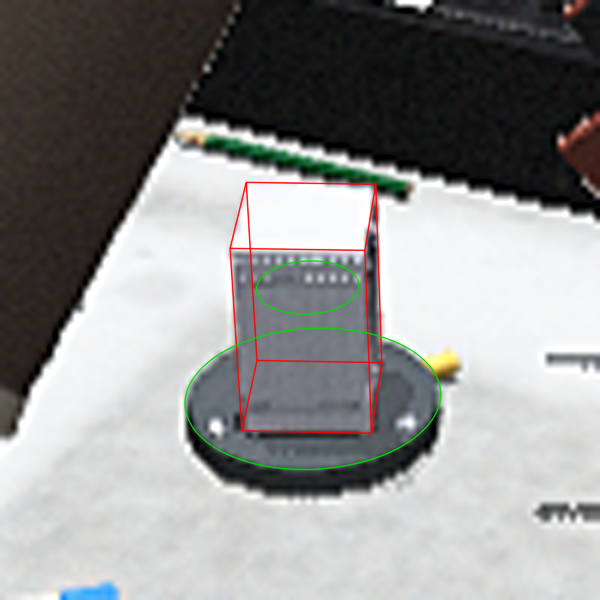

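View pics/w11.png

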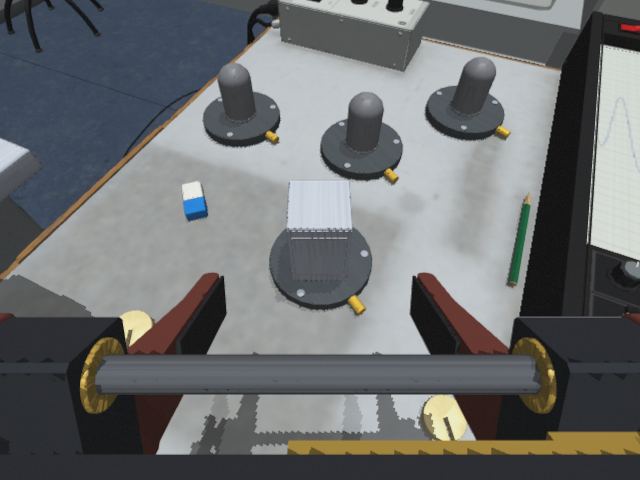

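View pics/t11.png

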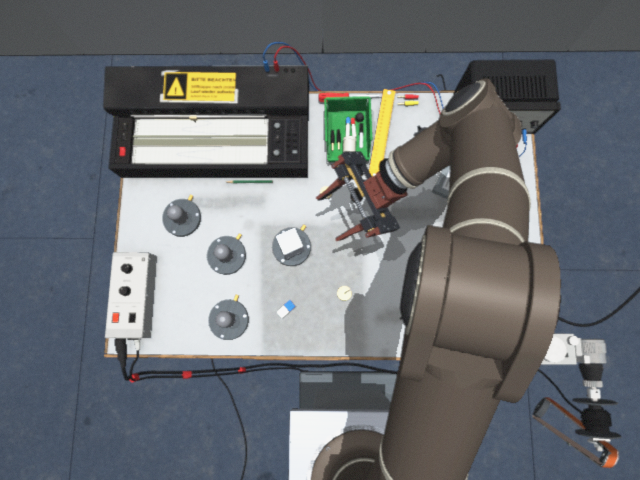

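The can sits mouth down over the post and is square and flush with the foot; the projected model edges match the picture. The robot is clear and the other things I can see haven't moved. Handing in.

```bash
python3 - <<'E'
from h import *
print(arm.finish_job(), arm.read_state()['t'])
E
```

```text
the job is handed in; nothing more can be done
the job is handed in; nothing more can be done
```

The can now stands mouth down over the post of the rightmost stand, let go, with its rim on the foot. I handed the job in shortly after 30 s; the limit was 67 s.

- **How it was done:** I gripped the standing can from the side, lowered it onto its side on clear table and let go. I then gripped it again from the closed-end side, turned it mouth down and lowered it over the post. The arm then backed off.
- **Seating:** First contact came with the closed end 87.2 mm above the table; fully down is 87 mm. After release, the can's projected outline matched the scene picture to about a pixel, with the can upright.
- **Forces:** Readings were at most about 5 N at the points where I checked them, and the can never slipped in the grip.
- **Bystanders:** Those visible in the last pictures (eraser, both weights) looked undisturbed. The arm hid the fuse box, bobbin and hex key in the last top view. I did not check them again at the end, but the scene pictures up to the final lowering showed them in place.
- **Disagreements:** The networks' marks for the can and stand differed between cameras by up to about 1 cm. I placed by the wrist camera's corner and outline fits instead, which agreed with the top and scene pictures.

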